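# Fold the ratcheted drawing board down flat

### The arm

A 6-joint arm with a two-finger parallel gripper is mounted at the origin on the work surface. World frame = base frame: x ahead of the robot, y to its left, z up, the work surface at z = 0. Lengths are in m, angles in rad, forces in N, time in s.
With the tool pointing down it reaches from about 0.275 to 0.75 m from the base axis. Payload 10.2 kg.
Tool frame: the origin (TCP) lies midway between the tips of the shut fingers; the grasp point (between the pads) lies 19 mm behind it (env.hold_point_z is the distance from the TCP to the grasp point, in m); z points along the fingers, y is the line along which they close (so a half turn about z gives the same grasp; the last joint's range is limited). The gripper opens to 85 mm and grips with 20 to 120 N. Pads are 22 mm wide; open, the fingers measure 114 mm over their backs; the gripper's body (76 mm by 85 mm) begins 54 mm behind the grasp point. The pads swing forward as they close: fully open they stand 13 mm farther back than shut.
Start: joints at [0.881, 0.313, 1.498, -0, 1.331, -0.223], TCP at [0.236, 0.469, 0.231] pointing down, gripper open.
Joint ranges: [-2.94, 2.94], [-0.97, 2.17], [0.19, 2.56], [-1.23, 4.37], [0.02, 3.11], [-2.88, 2.88]. Speed limits (rad/s): [2.39, 2.39, 3.01, 3.14, 3.14, 3.14].

### API

Orientations are given as a unit quaternion [x, y, z, w].
In Python, from bench import env, kinematics, monitor, eyes, job gives the robot as it stands. The module is installed in compiled form; this text tells all that it offers. Calls block until the motion is done:
- env.reach(position, orientation): joint-space move of the TCP to a pose.
- env.movel(position, velocity=0.15, frame=None, guard=None): straight line of the TCP; frame=None keeps the orientation; velocity is the mean speed in m/s. With guard (N) it stops when the force on the tool has changed by that much, and returns True; else False.
- env.set_joints(angles): joint-space move.
- env.release() and env.close_gripper(effort=None): open the fingers fully, or close them until they stop; effort is the grip in N (None keeps the last).
- env.hold(seconds).
- kinematics.ik(position, orientation): joint angles nearest the present ones, or None.
- monitor.sense(): the state.
- eyes.grab_frame(name): name is "scene" or "top"; returns a dict with "frame" (420x560x3 uint8, red, green, blue), "mtx" (3x3 intrinsics, pixels), "view" (4x4, takes a point from world to camera coordinates). Camera axes: x right, y down, z forward; pixel columns grow to the right and rows downward; lengths in m; the calibration is good to about 2 mm. A picture is of the moment at which its call begins. There is no depth.
A pose or a line that the arm cannot do raises env.MotionError and nothing moves.
- job.hand_in(): hands the job in; it is judged then, once.
The state is a dict: "clock": time; "joints": joint angles; "qvel": joint speeds; "joint_efforts": joint torques, N m; "position": TCP position; "ee_rot": TCP orientation; "contact_force": force on the tool from outside, world axes, zero at the start; "ft_torque": the same for the moment, N m; "finger_gap": opening from 0.0 (shut) to 1.0 (fully open); "gripper_force": force on a finger pad.
Only numpy, scipy, OpenCV 4.12 (cv2) and the standard library are available. Lean on these libraries where they do the work, as an engineer would, in place of code of your own. Each camera call takes 0.05 s, during which the arm holds its last target. There are 200 camera calls.

### The job

The drawing board on the desk is propped up on its ratchet. Press the release paddle at its raised edge down to free the pawl and, keeping the paddle pressed, push the board down past the ratchet teeth until it lies fully down on its base, then take the hand away so that the paddle springs back. Ease the board down rather than slamming it, do not raise it, and leave the other things on the desk where they stand.

Things in the scene. Friction and masses are not known exactly. Their poses are not given: they have to be found in the camera images.
- stand: Drawing board's base: low grey metal frame, 260 x 280 mm, fixed to the desk. Origin: centre of its underside, on the desk. x points from the board's low hinge edge to its raised edge, roughly away from the robot; y left, z up. Hinge line along y at x = -115, z = 42 mm. At y = -187 mm (right side) a toothed steel quadrant, radius 73 mm, stands about that line.
- board: Wooden board, 350 mm wide (y), 235 from hinge line to raised edge, 12 thick. Origin: middle of the raised edge, underside; x from hinge line to edge, in line with the hinge; z square to the board, vertical when fully down. Paddle out: it clicks upwards, but teeth every 0.14 rad stop it going down (after up to 0.14 slack). Pawl free: friction holds it up; 5 to 8 N at the paddle moves it down.
- paddle (a joint): Release paddle relative to the board, rad: 0 = out, 0.30 = fully pressed on its stop. Sprung: 2 N at the pad's centre starts it, 4 N holds it fully down; let go, it springs out and the pawl drops in again. The pawl clears the teeth above 0.22. It may start anywhere up to 0.22, where the pawl rests on the back of a tooth.
- pad (a point): Centre of the paddle's upper face. Black plastic tongue 70 mm wide, 46 long, 5 thick, sticking out beyond the board's raised edge, 85 mm right (-y) of its centre line. Its own hinge: 239 mm from the board's hinge line, 9 mm above the underside plane; this point: 28 mm out from it, 3 mm up. x outwards, z out of the face. Out: tilted 0.15 rad up from the board; pressed: 0.15 down.
- tumbler: Steel tumbler, 72 mm across, 115 mm tall, standing to the right of the board. Origin: centre of its underside. Leave it alone.
- pen_rest: Pale ceramic pen rest, 35 x 100 x 17 mm, right of the board, nearer the robot. Origin: centre of its underside. Leave it alone.
- phone_cradle: Wooden phone cradle, 95 x 80 mm foot, leaning back about 120 mm tall, left of the board. Origin: centre of its underside. Leave it alone.
- power_block: White plastic power block with four blank rocker switches, 55 x 230 x 40 mm, on the desk beyond the board. Origin: centre of its underside. Leave it alone.

How it is judged:
By the outcome, as a careful person would: the job done as asked, in the order asked, and still so for the second after the job is handed in, with the robot touching nothing.
It also fails if it takes over 38 s, if anything falls off the work surface, if the arm or the gripper's body presses on something with over 40 N, if the wrist force passes 120 N, or if a joint passes its speed limit or range.

## Working session

There is one attempt and no reset: what is moved stays moved. The work goes in short steps, each a Python script; the robot and the scene stay as the last script left them, time stands still between calls to the robot, and variables do not carry over. Pictures are saved under pics/ and viewed, at most 10 in all, crops included, and the job is handed in when it is done.

```bash
mkdir -p pics; python3 - <<'E'
from bench import env,eyes,monitor
import cv2,pickle
d={}
for n in("scene","top"):
    f=eyes.grab_frame(n);d[n]=f
    cv2.imwrite(f"pics/{n}0.png",cv2.resize(f["frame"][:,:,::-1],(800,600),interpolation=cv2.INTER_CUBIC))
    print(n,f["mtx"].tolist(),f["view"].round(4).tolist())
pickle.dump(d,open("f0.pkl","wb"))
s=monitor.sense();print(s)
E
```

```text
scene [[497.4537412804718, 0.0, 277.90710618273704], [0.0, 497.4537412804718, 203.18662183637855], [0.0, 0.0, 1.0]] [[0.5641, 0.8256, 0.0125, -0.3418], [0.5884, -0.3913, -0.7076, -0.2529], [-0.5793, 0.4065, -0.7065, 1.4405], [0.0, 0.0, 0.0, 1.0]]
top [[427.87097542167646, 0.0, 281.20186659587415], [0.0, 427.87097542167646, 209.92684182506196], [0.0, 0.0, 1.0]] [[0.0067, -0.9999, 0.0082, 0.0448], [-0.9874, -0.0079, -0.1581, 0.543], [0.1581, -0.007, -0.9874, 0.9684], [0.0, 0.0, 0.0, 1.0]]
{'clock': 0.1, 'joints': array([ 8.80617875e-01,  3.13383855e-01,  1.49837450e+00,  1.32700583e-05,
        1.33100978e+00, -2.23404181e-01]), 'qvel': array([-0.00116346,  0.00319405, -0.00158438,  0.00057447,  0.00019151,
        0.00184066]), 'joint_efforts': array([ 3.84844607e-03, -4.12906516e+01, -2.60138744e+01, -1.12254154e-04,
        3.13583674e-03, -1.14447707e-05]), 'position': array([0.23610933, 0.4686456 , 0.23079248]), 'ee_rot': array([ 2.31275646e-01,  9.72888087e-01, -5.24641475e-04, -2.65020120e-04]), 'contact_force': array([-0.1980477 ,  0.22814609,  0.55718841]), 'ft_torque': array([ 0.00051132, -0.00858382, -0.02047764]), 'gripper_force': 0.0, 'finger_gap': 1.0006877114689678}
```

View pics/scene0.png

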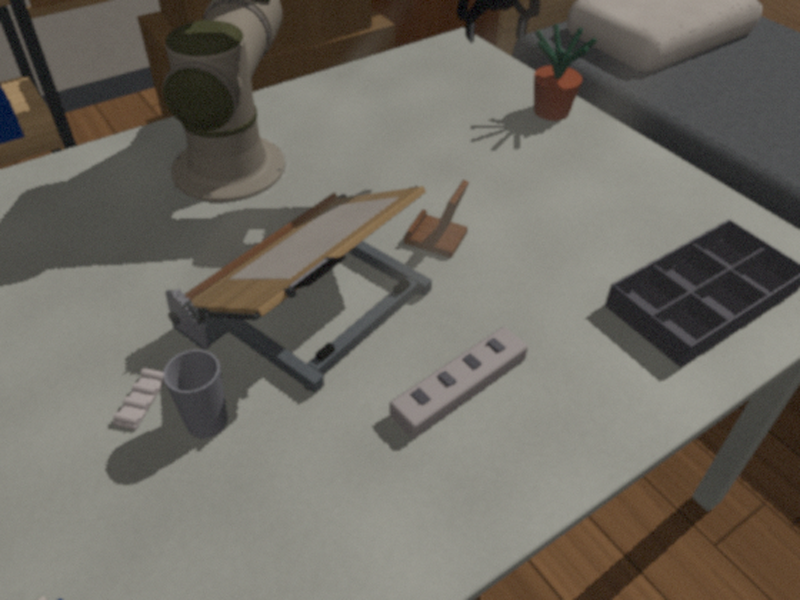

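View pics/top0.png

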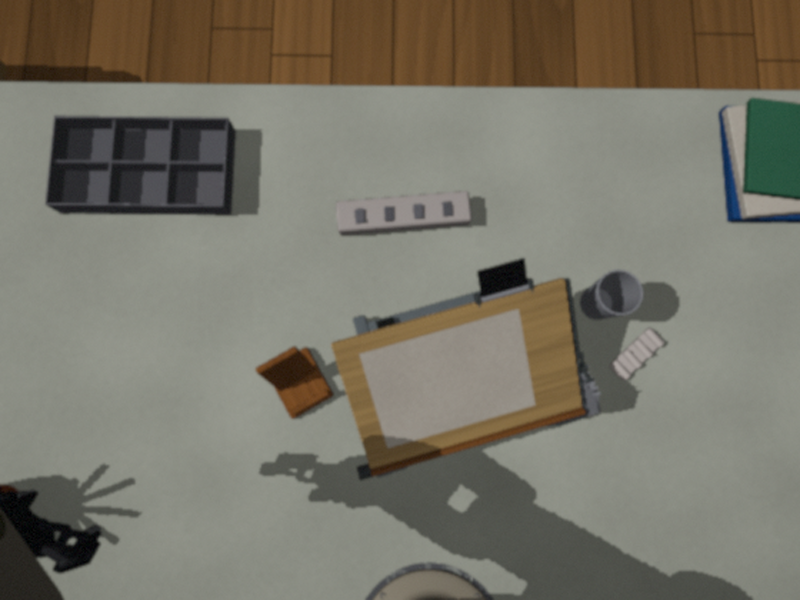

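The scene view shows the board tilted up, its left raised corner near (424,189) and its right one near (262,312). The top view shows the black paddle at about (503,278), with the tumbler at (618,292). I'll enlarge both for corner readings.

```bash
python3 - <<'E'
import cv2,pickle
d=pickle.load(open("f0.pkl","rb"))
# scene crop x 110..310,y 120..270 x4 ; top crop x 225..425,y 180..330 x4... 
for n,x,y in(("scene",110,122),("top",240,175)):
    c=d[n]["frame"][y:y+150,x:x+200,::-1]
    c=cv2.convertScaleAbs(c,alpha=1.5,beta=10)
    cv2.imwrite(f"pics/{n}1.png",cv2.resize(c,(800,600),interpolation=cv2.INTER_CUBIC))
E
```

```text
(no output)
```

View pics/scene1.png

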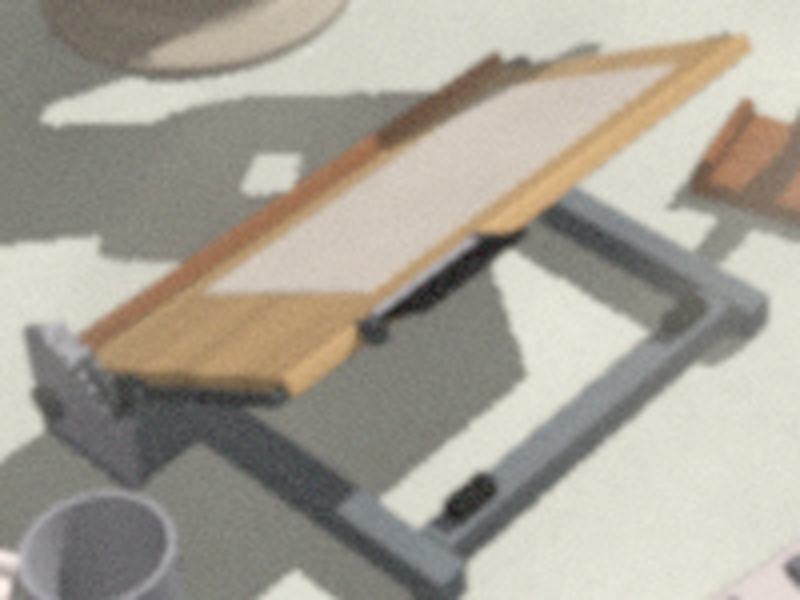

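View pics/top1.png

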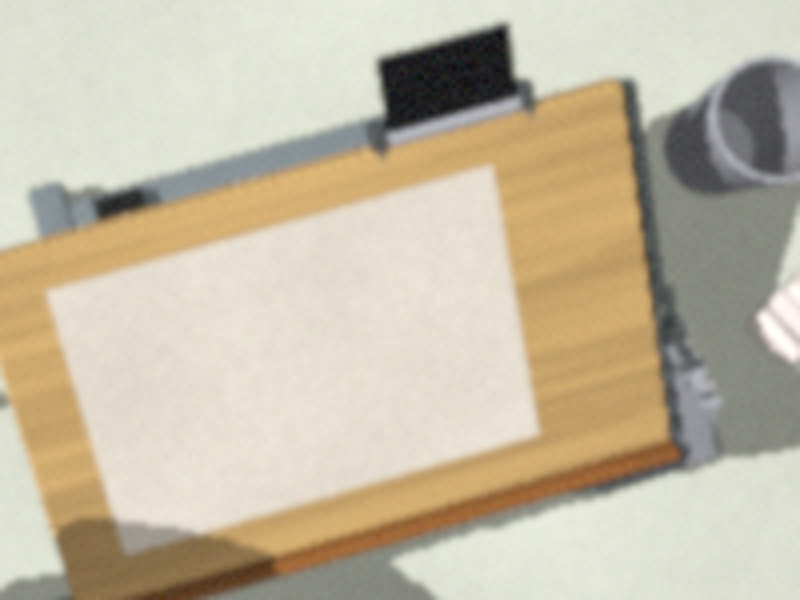

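```bash
cat > fit.py <<'E'
import numpy as np,pickle
from scipy.optimize import least_squares
d=pickle.load(open("f0.pkl","rb"))
off={"scene":(110,122),"top":(240,175)}
def rz(a):return np.array([[np.cos(a),-np.sin(a),0],[np.sin(a),np.cos(a),0],[0,0,1]])
def ry(t):return np.array([[np.cos(t),0,-np.sin(t)],[0,1,0],[np.sin(t),0,np.cos(t)]]) # +t raises x
def hinge(p):return np.array([p[0],p[1],0])+rz(p[2])@[-.115,0,.042]
def bp(p,v,th=None): # v: from hinge line
    return hinge(p)+rz(p[2])@ry(p[3] if th is None else th)@np.array(v,float)
def pd(p,v,q=None,th=None): # v in paddle hinge frame
    q=p[4] if q is None else q
    return bp(p,np.array([.239,-.085,.009])+ry(.15-q)@np.array(v,float),th)
def proj(n,P):
    f=d[n];c=f["view"][:3,:3]@P+f["view"][:3,3];u=f["mtx"]@c;return u[:2]/u[2]
L,W=.235,.175
obs=[("scene",(748,50),lambda p:bp(p,[L,W,0])),("scene",(292,397),lambda p:bp(p,[L,-W,0])),
("scene",(285,376),lambda p:bp(p,[L,-W,.012])),("scene",(728,38),lambda p:bp(p,[L,W,.012])),
("top",(626,80),lambda p:bp(p,[L,-W,0])),("top",(233.1*4-960,240.1*4-700),lambda p:bp(p,[L,W,0])),
("top",(378,60),lambda p:pd(p,[.051,.035,.003])),("top",(507,25),lambda p:pd(p,[.051,-.035,.003])),
("scene",(375,335),lambda p:pd(p,[.051,-.035,0])),("scene",(525,235),lambda p:pd(p,[.051,.035,0]))]
for n,pts in(("scene",[(205,292),(372,293),(680,65),(515,85)]),("top",[(540,435),(493,167),(48,292),(125,553)])):
    for (i,j),c in zip([(5,7),(6,7),(6,8),(5,8)],pts):
        obs.append((n,c,lambda p,i=i,j=j:bp(p,[p[i],p[j],.012])))
def res(p):return np.concatenate([proj(n,f(p))-(np.array(off[n])+np.array(c)/4) for n,c,f in obs])
if __name__=="__main__":
    s=least_squares(res,[.46,-.03,.2,.4,.1,.04,.2,-.1,.1],loss="soft_l1")
    p=s.x;print(p.round(4));print(np.array(res(p)).reshape(-1,2).round(1).tolist())
    np.save("p.npy",p)
    for q in(0,p[4],.3):print(pd(p,[.028,0,.003],q))
    print("down",pd(p,[.028,0,.003],.3,0))
E
python3 fit.py
```

```text
[ 0.4233 -0.0438  0.2821  0.5205  0.0145  0.048   0.2131 -0.0984  0.1417]
[[-0.2, 0.9], [-1.4, 1.1], [-2.6, 1.1], [2.9, -0.9], [-2.8, 0.2], [-0.3, 0.1], [-0.0, -0.1], [1.0, -0.6], [12.0, -5.2], [0.3, 0.2], [-1.4, -2.5], [-1.3, -0.4], [-1.1, -0.2], [-4.8, -1.7], [-0.3, -0.9], [-0.7, -0.5], [-0.4, -0.5], [-0.4, -0.3]]
[ 0.55063509 -0.0953373   0.18841257]
[ 0.55090724 -0.09525841  0.18812035]
[ 0.55537939 -0.09396207  0.18159812]
down [ 0.59307253 -0.08303592  0.04978205]
```

```bash
sed -i 's/^def res/obs=[o for i,o in enumerate(obs) if i not in (8,13)]\ndef res/' fit.py; python3 fit.py; cat > mv.py <<'E'
import numpy as np
from scipy.spatial.transform import Rotation as R
from fit import *
p=np.load("p.npy")
def pose(th,q,h,sgn=1,tilt=None):
    """TCP h above pad centre (along pad normal), perpendicular to pressed pad"""
    M=rz(p[2])@ry(th+.15-q)
    T=rz(p[2])@ry(th-.15 if tilt is None else tilt)
    t=np.c_[-sgn*T[:,0],sgn*T[:,1],-T[:,2]]
    return pd(p,[.028,0,.003],q,th)+h*T[:,2],R.from_matrix(t).as_quat()
E
python3 - <<'E'
from mv import *
from bench import kinematics
for s in(1,-1):
    for a in((p[3],p[4],.08),(p[3],.3,0),(0,.3,-.005),(0,.3,.1)):
        j=kinematics.ik(*pose(*a,s));print(s,pose(*a,s)[0].round(3),None if j is None else np.round(j,2))
E
```

```text
[ 0.4235 -0.0433  0.285   0.5216 -0.0009  0.0468  0.213  -0.0988  0.1411]
[[-0.1, 0.6], [-0.9, 1.0], [-2.1, 1.0], [3.0, -1.2], [-3.2, -0.0], [-0.6, 0.4], [-0.3, 0.0], [0.7, -0.5], [0.5, -0.4], [-1.5, -2.4], [-1.1, -0.4], [-1.2, -0.3], [-0.2, -0.8], [-0.8, -0.6], [-0.4, -0.3], [-0.1, 0.1]]
[ 0.55082856 -0.09453061  0.18866463]
[ 0.55081184 -0.09453551  0.18868229]
[ 0.55557623 -0.09313942  0.18185577]
down [ 0.5933891  -0.0820593   0.04978205]
1 [ 0.523 -0.103  0.263] [-0.55  0.14  1.68  0.31  1.09 -2.52]
1 [ 0.556 -0.093  0.182] [-0.49  0.28  1.72  0.33  0.89 -2.53]
1 [ 0.593 -0.082  0.045] [-0.3   0.74  1.35 -0.09  1.19 -2.12]
1 [ 0.608 -0.078  0.149] [-0.28  0.65  1.2  -0.08  1.41 -2.12]
-1 [ 0.523 -0.103  0.263] [-0.55  0.14  1.68  0.31  1.09  0.63]
-1 [ 0.556 -0.093  0.182] [-0.49  0.28  1.72  0.33  0.89  0.61]
-1 [ 0.593 -0.082  0.045] [-0.3   0.74  1.35 -0.09  1.19  1.03]
-1 [ 0.608 -0.078  0.149] [-0.28  0.65  1.2  -0.08  1.41  1.02]
```

```bash
python3 - <<'E'
from mv import *
from bench import env,eyes,monitor
import cv2
env.close_gripper(30)
s=monitor.sense();P=s["position"];env.movel([P[0],P[1],.36],.3)
x,o=pose(p[3],0,.12,-1);env.reach(x,o)
x,o=pose(p[3],0,.03,-1);env.movel(x,.12)
s=monitor.sense();print(s["clock"],s["position"],s["contact_force"],x)
f=[eyes.grab_frame(n)for n in("scene","top")]
c=[cv2.resize(g["frame"][y:y+150,x:x+130,::-1],(390,450),interpolation=cv2.INTER_CUBIC) for g,x,y in zip(f,(150,290),(100,130))]
cv2.imwrite("pics/a.png",np.hstack(c))
E
```

```text
4.625 [ 0.54055463 -0.09770271  0.21730522] [0.12272745 0.70471438 0.77030243] [ 0.54037441 -0.09759394  0.21661686]
```

View pics/a.png

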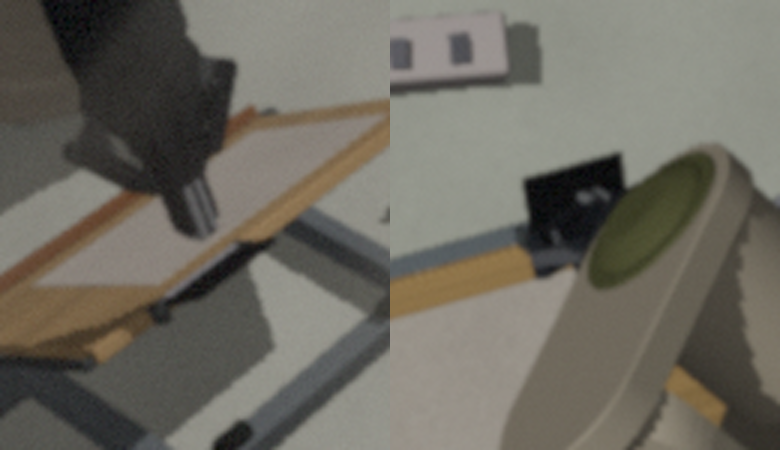

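The fingertips are above the black pad, with the scene tips at about (205,235). Next is a guarded approach, then a press.

```bash
python3 - <<'E'
from mv import *
from bench import env,monitor
T=rz(p[2])@ry(p[3]-.15);n=T[:,2]
f0=monitor.sense()["contact_force"]
def rep(k):
    s=monitor.sense();m=pd(p,[.028,0,.003],.3,p[3]);v=s["position"]-m
    print(k,round(s["clock"],2),"h over pressed",(v@n).round(4),"radial",(v@T[:,0]).round(4),"lat",(v@T[:,1]).round(4),"F.n",((s["contact_force"]-f0)@n).round(2))
rep("start")
x,_=pose(p[3],.3,-.004,-1)
print(env.movel(x,.02,guard=1.5));rep("touch")
for i in range(8):
    s=monitor.sense()
    if (s["contact_force"]-f0)@n>4.3: break
    env.movel(s["position"]-.0015*n,.02);rep(i)
E
```

```text
start 4.72 h over pressed 0.0389 radial -0.0017 lat -0.0002 F.n 0.0
True
touch 5.94 h over pressed 0.0141 radial -0.0011 lat 0.0 F.n 0.9
0 6.19 h over pressed 0.0126 radial -0.001 lat -0.0001 F.n 1.05
1 6.44 h over pressed 0.0111 radial -0.0009 lat -0.0001 F.n 1.93
2 6.69 h over pressed 0.0096 radial -0.0009 lat -0.0001 F.n 2.81
3 6.94 h over pressed 0.0081 radial -0.0008 lat -0.0002 F.n 1.99
4 7.19 h over pressed 0.0065 radial -0.0008 lat -0.0002 F.n 3.19
5 7.44 h over pressed 0.0052 radial -0.0005 lat -0.0002 F.n 4.47
```

```bash
python3 - <<'E'
from mv import *
from bench import env,monitor
def rep(th):
    s=monitor.sense();n=(rz(p[2])@ry(th-.15))[:,2];print(round(th,3),round(s["clock"],2),s["position"].round(4),s["contact_force"].round(1),"Fn",(s["contact_force"]@n).round(1));return s["contact_force"]@n
for th in np.linspace(p[3],.13,9):
    x,o=pose(th,.3,0.0,-1)
    g=env.movel(x,.03,frame=o,guard=14)
    if rep(th)>16 or g: print("stop",g);break
E
```

```text
0.522 7.76 [ 0.5558 -0.0932  0.1819] [ 0.6 -0.2  3.3] Fn 2.9
0.473 8.34 [ 0.562  -0.0913  0.1706] [0.7 0.1 4. ] Fn 3.6
0.424 8.93 [ 0.5677 -0.0896  0.1589] [ 1.3 -0.1  4.3] Fn 3.8
0.375 9.51 [ 0.5729 -0.0881  0.147 ] [1.7 0.8 3.6] Fn 3.2
0.326 10.09 [ 0.5775 -0.0867  0.1348] [1.8 0.9 3.7] Fn 3.3
0.277 10.68 [ 0.5816 -0.0855  0.1224] [1.9 0.4 4.2] Fn 3.9
0.228 11.26 [ 0.5851 -0.0845  0.1099] [1.7 0.3 3.4] Fn 3.3
0.179 11.84 [ 0.5879 -0.0836  0.0971] [2.4 0.2 3.6] Fn 3.5
0.13 12.43 [ 0.5902 -0.083   0.0843] [ 1.4 -0.7  3.2] Fn 3.2
```

```bash
python3 - <<'E'
from bench import eyes
import cv2,numpy as np
f=[eyes.grab_frame(n)for n in("scene","top")]
c=[cv2.resize(g["frame"][y:y+150,x:x+130,::-1],(390,450),interpolation=cv2.INTER_CUBIC) for g,x,y in zip(f,(150,290),(130,130))]
cv2.imwrite("pics/b.png",np.hstack(c))
E
```

```text
(no output)
```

View pics/b.png

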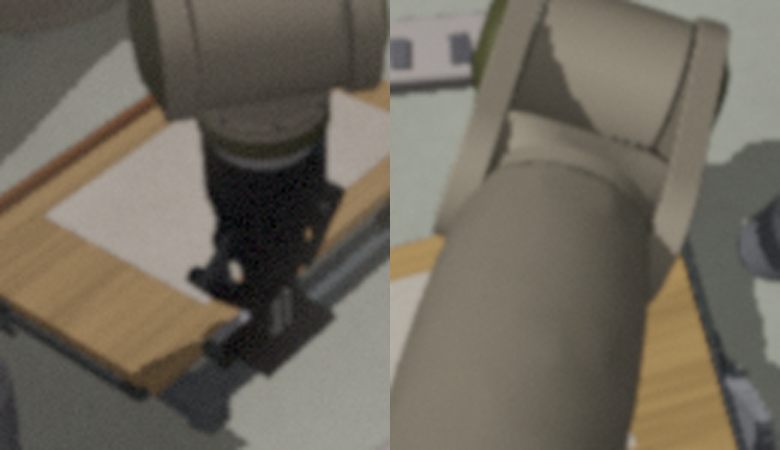

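The board has followed the fingers almost down, and the paddle is under the tips at about (285,320). I'll continue gently to the stop.

```bash
python3 - <<'E'
from mv import *
from bench import env,monitor
def st(t):
    s=monitor.sense();print(t,round(s["clock"],2),s["position"].round(4),s["contact_force"].round(1));return s
for th in (.085,.045,.015):
    x,o=pose(th,.3,0,-1);g=env.movel(x,.025,frame=o,guard=14);st(th)
    if g: print("stop");break
for i in range(15):
    s=st(i)
    if s["contact_force"][2]>15: break
    q=s["position"]-[0,0,.0012]
    env.movel(q,.02,guard=20)
E
```

```text
0.085 13.16 [ 0.5918 -0.0825  0.0724] [1.  1.1 3. ]
0.045 13.73 [ 0.5928 -0.0822  0.0617] [2.6 0.5 3.2]
0.015 14.2 [ 0.5933 -0.0821  0.0537] [2.  0.5 3. ]
0 14.2 [ 0.5933 -0.0821  0.0537] [2.  0.5 3. ]
1 14.45 [ 0.5933 -0.0821  0.0527] [1.7 1.  4.1]
2 14.7 [ 0.5934 -0.0821  0.0517] [2.  1.1 4.7]
3 14.95 [ 0.5934 -0.0821  0.0507] [2.1 1.7 5.4]
4 15.2 [ 0.5935 -0.0821  0.0505] [ 0.5  2.2 11.5]
5 15.45 [ 0.5934 -0.0821  0.0504] [-0.2  2.8 12.7]
6 15.7 [ 0.5934 -0.0821  0.0504] [-0.8  2.1 13.5]
7 15.95 [ 0.5934 -0.0821  0.0504] [-0.8  2.5 13.2]
8 16.2 [ 0.5934 -0.0821  0.0504] [-0.4  3.7 12.7]
9 16.45 [ 0.5935 -0.0821  0.0504] [-0.7  2.3 13.2]
10 16.7 [ 0.5934 -0.0821  0.0504] [-0.8  2.5 14.3]
11 16.95 [ 0.5935 -0.0821  0.0504] [-0.3  2.  13.3]
12 17.2 [ 0.5935 -0.0821  0.0504] [ 0.1  1.9 12.6]
13 17.45 [ 0.5934 -0.0821  0.0504] [-0.7  2.1 12.8]
14 17.7 [ 0.5935 -0.0821  0.0504] [-0.   2.4 12.7]
```

Firm stop at z = 0.0504, where 0.0498 was predicted for fully down. Now I'll lift off and look.

```bash
python3 - <<'E'
from bench import env,monitor,eyes
import cv2,numpy as np
P=monitor.sense()["position"]
env.movel([P[0],P[1],P[2]+.03],.04);env.movel([P[0],P[1],.33],.15)
env.set_joints([.881,.0,1.498,0,1.331,-.223])
s=monitor.sense();print(s["clock"],s["position"],s["contact_force"])
f=[eyes.grab_frame(n)for n in("scene","top")]
c=[cv2.resize(g["frame"][y:y+180,x:x+240,::-1],(400,300),interpolation=cv2.INTER_CUBIC) for g,x,y in zip(f,(70,170),(122,130))]
z=[cv2.resize(g["frame"][y:y+75,x:x+100,::-1],(400,300),interpolation=cv2.INTER_CUBIC) for g,x,y in zip(f,(190,310),(190,160))]
cv2.imwrite("pics/c.png",np.vstack([np.hstack(c),np.hstack(z)]))
from mv import *
for q in(0,.3):
    for n in("scene","top"):print(q,n,[proj(n,pd(p,[.051,y,.003],q,0)).round(1).tolist() for y in(.035,-.035)], [proj(n,bp(p,[L,y,.012],0)).round(1).tolist() for y in(W,-W)])
E
```

```text
23.0167 [0.21496    0.4424603  0.38712316] [-0.66128361  0.03865142  0.42648096]
0 scene [[261.0, 239.8], [238.0, 260.3]] [[305.5, 175.8], [199.4, 265.6]]
0 top [[320.3, 182.9], [348.8, 175.0]] [[233.8, 231.5], [377.3, 191.0]]
0.3 scene [[261.4, 244.8], [238.7, 265.2]] [[305.5, 175.8], [199.4, 265.6]]
0.3 top [[319.6, 184.0], [347.6, 176.2]] [[233.8, 231.5], [377.3, 191.0]]
```

View pics/c.png

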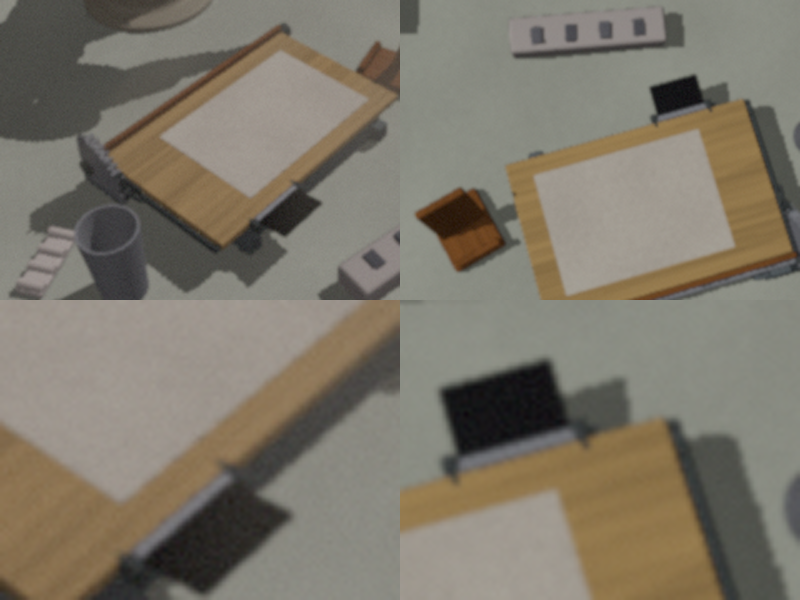

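The board lies flat on its base. The paddle is out again: its tips in the top view are at about (320,182.5) and (347.5,175), where the model puts them for angle 0. The tumbler, pen rest, cradle and power block are where they were.

```bash
python3 -c "
from bench import job
print(job.hand_in())"
```

```text
the job is handed in; nothing more can be done
None
```

The board was eased down to its stop with the paddle held pressed, the paddle has sprung back out, nothing else on the desk appears to have moved, and the job was handed in at about 23 s.

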